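Pin and hold a silversmith's clamp jig shut

TASK

Take the loose punch out of the open hinged jig and lay it down flat on the bench top, then fold the hinged clamp plate down over the lower half. Take the locating pin from the wooden stand, push it through the aligned holes of both halves up to its collar, and press it down so that the springy jig is fully shut. Do not knock over the amber bottle, and finish while still holding the pin and pressing the jig shut: do not let go.

Things in the scene. Friction and masses are not known exactly. Their poses are not given: they have to be found in the camera images.
- die: Fixed lower half of the jig: dark steel block 90 (x) x 125 (y) x 35 (z) mm; low side wings reach x = +-75 mm, 8 mm high. Origin: centre of its underside. The hinge axis is parallel to x at y +66.5, z 35.5 mm; the free edge is at -y, with a vertical 12.5 mm through hole. A spring plunger 8 mm wide at x +34, y -30 mm stands 6 mm proud of the top.
- die_hole (a point): Mouth of the 12.5 mm hole in the lower half: on its axis, at the top face, 35 mm above the bench (x 0, y -43.5 mm of the lower half). The hole goes through, down to the bench.
- jaw (a joint): Clamp plate's angle, rad: 0 shut flat on the lower half, growing as it swings up and over to the lower half's +y; starts at 1.75 to 2.0, leaning back past upright. Stiff hinge (0.2 N m friction): it stays where left. A spring plunger resists the last 0.05 rad, so left alone it rests ajar at about 0.05; about 7 N straight down at the pin hole shuts it.
- jaw_hole (a point): Centre of the plate's 12.5 mm through hole, at its outer face (upper when shut, then 46 mm above the bench), 110 mm from the hinge axis; right over the lower hole when shut. The plate: aluminium, 90 mm wide, 10 mm thick, from 5 to 125 mm from the hinge axis, with a 44 mm round window between hinge and pin hole.
- jaw_edge (a point): Middle of the free edge of the clamp plate, on its outer face (the face away from the lower half), 125 mm from the hinge axis.
- punch: Loose steel punch, square shank 14 x 14 mm, 90 mm long with a rounded nose at +x, 0.13 kg, lying on top of the open lower half. Origin under its middle, on the face it starts on; x runs along it. It must be out before the plate can close.
- punch_mid (a point): Centre of the punch's shank section at mid length; 7 mm above the bench when the punch lies on the bench. The bench between the robot and the jig (about 80 to 120 mm on the robot's side of the jig's nearest edge) is free.
- stand: Fixed wooden stand, 60 (x) x 130 (y) x 45 (z) mm, origin at the centre of its underside. The pin stands in its hole at y +35 mm; two shorter ball-headed punches fixed in it at y -25 and -50 mm reach at most 75 mm above the bench.
- pin: Loose steel locating pin, upright, 0.08 kg: shank 10 mm thick, 38 mm long with a tapered tip; above it a collar 26 mm wide and 5 mm thick; above that a round grip 16 mm wide and 35 mm long. Origin on the axis at the underside of the collar (45 mm above the bench while in the stand; 46 mm when pushed home in the shut jig); z up along the grip.
- pin_tip (a point): Tip of the pin's shank, 38 mm below the underside of its collar.
- bottle: Amber glass bottle, 52 mm wide, 110 mm high, standing on the bench between the stand and the jig, farther from the robot. Origin at the centre of its underside.
Not all that is in view belongs to the job. Of the things like the die, leave any that is turquoise or yellow; of the rest the larger one is meant.

How it is judged (in metres and radians):
On the way, in this order (a step that is already met when the one before it is completed fails the run):
1. the punch lies on the bench, let go (height (world z) of punch_mid below 0.012 m and contact force between the fingers and punch below 0.1 N and linear speed of punch below 0.03 m/s), for 0.2 s.
2. the clamp plate is folded down (value of joint jaw below 0.1 rad), for 0.2 s.
At the end, for the whole second after the job is handed in: Plate within 0.025 rad of shut; pin upright (0.12 rad) through both holes, tip 22 mm or more below the lower half's top and within 5 mm of its hole axis, collar within 6 mm of the plate's hole; fingers on the pin with over 2 N; punch at rest on the bench, centre under 12 mm high (value of joint jaw below 0.025 rad and z of pin_tip in the frame of die_hole below -0.022 m and horizontal distance between pin_tip and die_hole below 0.005 m and distance between pin and jaw_hole below 0.006 m and angle between pin's own z axis and vertical below 0.12 rad and contact force between the fingers and pin above 2 N and height (world z) of punch_mid below 0.012 m and linear speed of punch below 0.03 m/s); the arm keeps its last pose, push and grip.
It fails at once if the amber bottle is knocked over (angle between bottle's own z axis and vertical above 0.6 rad).
It also fails if it takes over 70 s, if anything falls off the work surface, if the arm or the gripper's body presses on something with over 40 N, if the wrist force passes 120 N, or if a joint passes its speed limit or range.

ROBOT

A 6-joint arm with a two-finger parallel gripper is mounted at the origin on the work surface. World frame = base frame: x ahead of the robot, y to its left, z up, the work surface at z = 0. Lengths are in mm, angles in rad, forces in N, time in s.
With the tool pointing down it reaches from about 425 to 925 mm from the base axis. Payload 12.5 kg.
Tool frame: the origin (TCP) lies midway between the tips of the shut fingers; the grasp point (between the pads) lies 19 mm behind it; z points along the fingers, y is the line along which they close (so a half turn about z gives the same grasp; the last joint's range is limited). The gripper opens to 85 mm and grips with 20 to 120 N. Pads are 22 mm wide; open, the fingers measure 114 mm over their backs; the gripper's body (76 mm by 85 mm) begins 54 mm behind the grasp point. The pads swing forward as they close: fully open they stand 13 mm farther back than shut.
Start: joints at [1.217, 0.491, 1.559, -0, 1.092, -0.106], TCP at [153.276, 605.93, 231.327] pointing down, gripper open.
Joint ranges: [-3.1, 3.1], [-0.84, 2.19], [0.05, 2.79], [-1.13, 4.28], [0.06, 2.93], [-2.69, 2.69]. Speed limits (rad/s): [2.22, 2.22, 2.79, 3.14, 3.14, 3.14].

INTERFACE

Orientations are given as a rotation vector (axis times angle).
In Python, from station import telemetry, viewer, order gives the robot as it stands. The module is installed in compiled form; this text tells all that it offers.
- The arm moves only by the tool hand_motion, called after "Call:" as a command line: name --argument value ..., lists and objects as JSON in quotes. Schema: {"type":"object","properties":{"deltas":{"type":"array","items":{"type":"object","properties":{"x":{"type":"number"},"y":{"type":"number"},"z":{"type":"number"},"drx":{"type":"number"},"dry":{"type":"number"},"drz":{"type":"number"}},"additionalProperties":false},"minItems":1,"maxItems":20},"jaw":{"type":"number"},"only":{"type":"string"},"quiet":{"type":"boolean"},"lines":{"type":"string"}},"required":["deltas"],"additionalProperties":false}. deltas is a list of rows, 1 to 20 of them, each an object with the fields x, y, z (the shift in shares of 0.75 m (1.0 is 0.75 m)), drx, dry, drz (a rotation vector in fractions of the full range, 1 being pi rad); a field left out counts as zero; each row is the pose to reach, as a shift and turn from the pose commanded when the call began, along the tool's axes at that moment; what a row does not reach only later rows make up. A row lasts 1/8 s, in which the tool goes at most 62.5 mm and 0.188 rad, less where a joint would pass 70% of its speed; a pose out of reach is approached as far as the arm can. jaw is the opening from 0.0 (shut) to 1.0 (fully open), set as the call begins (left out keeps the last). The fingers move at their own pace and stop on an object; the grip force is fixed at half the most. Time passes only in rows, so rows that do not move let the fingers close. The tool returns the time, the measured TCP pose, the force, the opening and the grip force at its end. only (a regular expression) keeps the lines of the reply that match it, lines (a string "A,B") keeps lines A to B, and quiet returns only ok. No shift or turn number may pass 1 either way. Input that does not fit is refused with a message, and nothing moves.
- telemetry.state(): the state, without advancing time (a new reading comes with each control period).
- viewer.capture(name): name is "scene" or "top"; returns the picture (420x560x3 uint8, red, green, blue); there is no depth.
- viewer.calibration(name): a dict with "K" (3x3 intrinsics, pixels), "dist_coeffs" ([k1, k2, p1, p2, k3] as OpenCV has them; the pictures are not rectified), "R" (3x3) and "t" (3): a world point X has camera coordinates R X + t. Camera axes: x right, y down, z forward; pixel columns grow to the right and rows downward; lengths in mm; the calibration is good to about 2 mm. A picture is of the moment at which its call begins. calibration takes no time and is no camera call.
- order.close_job(): hands the job in; it is judged then, once.
The state is a dict: "time": time; "qpos": joint angles; "joint_vel": joint speeds; "tau": joint torques, N m; "tool_pos": TCP position; "tcp_rot": TCP orientation; "wrist_force": force on the tool from outside, world axes, zero at the start; "torque": the same for the moment, N m; "grip_width": opening from 0.0 (shut) to 1.0 (fully open); "grasp_force": force on a finger pad.
Only numpy, scipy, OpenCV 4.12 (cv2) and the standard library are available. Lean on these libraries where they do the work, as an engineer would, in place of code of your own. Each camera call takes 0.05 s, during which the arm holds its last target. There are 200 camera calls.

## Working session

There is one attempt and no reset: what is moved stays moved. The work goes in short steps, Python scripts to look and compute and a tool call to move; the robot and the scene stay as the last step left them, time stands still between calls to the robot, and variables do not carry over. Pictures are saved under pics/ and viewed, at most 10 in all, crops included, and the job is handed in when it is done.

```bash
mkdir -p pics; python3 - <<'E'
from station import telemetry, viewer
import cv2,numpy as np
for n in("scene","top"):
    im=viewer.capture(n); cv2.imwrite(f"pics/{n}0.png",im[...,::-1]); c=viewer.calibration(n); print(n,np.round(c["K"],1).tolist(),np.round(c["dist_coeffs"],3),np.round(c["R"],3).tolist(),np.round(c["t"]), 'C',np.round(-np.array(c["R"]).T@c["t"]))
print(telemetry.state())
E
```

```text
scene [[389.8, 0.0, 275.2], [0.0, 389.8, 204.5], [0.0, 0.0, 1.0]] [0.018 0.    0.    0.    0.   ] [[0.449, 0.893, 0.009], [0.773, -0.384, -0.505], [-0.448, 0.234, -0.863]] [-215. -404.  943.] C [ 831. -184.  612.]
top [[438.9, 0.0, 285.5], [0.0, 438.9, 212.0], [0.0, 0.0, 1.0]] [-0.014  0.     0.     0.     0.   ] [[-0.025, -1.0, 0.017], [-0.983, 0.021, -0.18], [0.18, -0.022, -0.983]] [-10. 531. 884.] C [363.  -2. 965.]
{'time': 0.1, 'qpos': array([ 1.21740529e+00,  4.91498897e-01,  1.55938504e+00,  8.41390968e-06,
        1.09167537e+00, -1.05608805e-01]), 'joint_vel': array([ 1.03512528e-04,  3.43968244e-04, -1.28687460e-03, -4.64546080e-04,
       -1.14010886e-03, -9.45676671e-05]), 'tau': array([ 2.33357860e-03, -6.19447303e+01, -2.62023085e+01, -1.02672523e-04,
        2.88768875e-03,  1.42762738e-05]), 'tool_pos': array([153.19934035, 605.73695364, 230.78760151]), 'tcp_rot': array([-3.88198448e-01, -3.11728678e+00,  1.47583544e-03]), 'wrist_force': array([-0.2550664 ,  0.53262959,  0.94491394]), 'torque': array([-0.02368398,  0.00109601,  0.03197534]), 'grasp_force': 0.0, 'grip_width': 1.0018567703625452}
```

View pics/scene0.png

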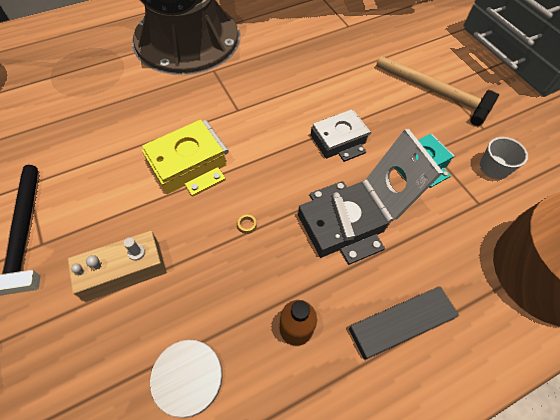

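View pics/top0.png

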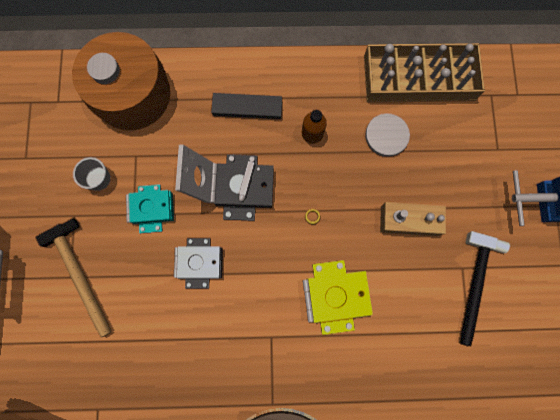

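Scene view: dark jig at about (345,218) with plate open, punch across it, pin in the stand at (133,248), bottle (298,322). Top view: jig (243,186), punch (246,180), stand (415,218) with pin (401,216), bottle (314,126). I'll zoom in on both.

```bash
cat > h.py <<'E'
import cv2,numpy as np
from station import viewer
def ray(n,uv):
    c=viewer.calibration(n);R=np.array(c["R"]);t=np.array(c["t"])
    p=cv2.undistortPoints(np.array(uv,float).reshape(-1,1,2),np.array(c["K"]),np.array(c["dist_coeffs"],float)).reshape(-1,2)
    return -R.T@t,np.c_[p,np.ones(len(p))]@R
def plane(n,uv,z):
    C,d=ray(n,uv); return C+d*((z-C[2])/d[:,2])[:,None]
def tri(uvs,uvt):
    out=[]
    for a,b in zip(uvs,uvt):
        A=np.zeros((3,3));y=np.zeros(3)
        for n,u in(("scene",a),("top",b)):
            C,d=ray(n,[u]);d=d[0]/np.linalg.norm(d[0]);P=np.eye(3)-np.outer(d,d);A+=P;y+=P@C
        out.append(np.linalg.solve(A,y))
    return np.array(out)
def proj(n,X):
    c=viewer.calibration(n);return cv2.projectPoints(np.array(X,float).reshape(-1,1,3),cv2.Rodrigues(np.array(c["R"]))[0],np.array(c["t"],float),np.array(c["K"]),np.array(c["dist_coeffs"],float))[0].reshape(-1,2)
E
python3 - <<'E'
import cv2,numpy as np
a=cv2.imread("pics/top0.png");b=cv2.imread("pics/scene0.png")
z=lambda i,x,y,w,h,s:cv2.resize(i[y:y+h,x:x+w],None,fx=s,fy=s,interpolation=cv2.INTER_CUBIC)
c1=np.hstack([z(a,170,140,110,90,4),z(a,380,195,70,90,4)[:,:]])
c2=np.hstack([z(b,295,125,160,140,3),z(b,65,225,100,140,3)])
cv2.imwrite("pics/c1.png",c1);cv2.imwrite("pics/c2.png",c2);print(c1.shape,c2.shape)
E
```

```text
(360, 720, 3) (420, 780, 3)
```

View pics/c1.png

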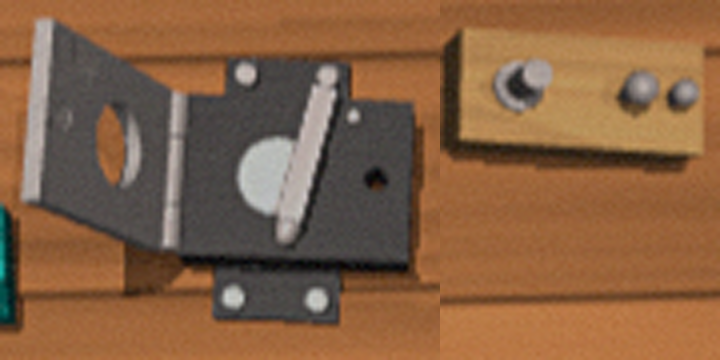

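View pics/c2.png

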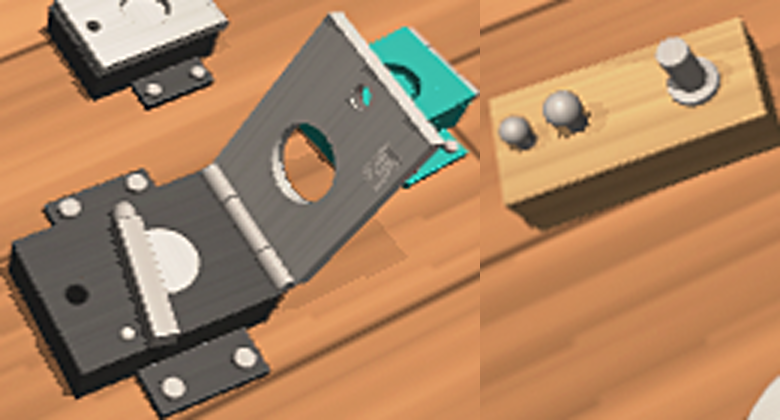

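Crops show hole, plunger, punch ends, wing screws, plate corners, pin grip top and collar clearly. Triangulating them.

```bash
cat > m.py <<'E'
from h import *
S=lambda x,y:(x/3+295-.33 if x<480 else (x-480)/3+65-.33,y/3+(125 if x<480 else 225)-.33)
T=lambda x,y:(x/4+170-.375 if x<440 else (x-440)/4+380-.375,y/4+(140 if x<440 else 195)-.375)
P=dict(hole=((76,294),(376,180)),plunger=((127,333),(354,117)),nose=((125,208),(285,238)),tail=((165,330),(328,80)),
 s1=((69,207),(317,299)),s2=((137,181),(232,297)),s3=((173,387),(328,73)),s4=((245,357),(246,73)),
 pc1=((335,14),(32,200)),pc2=((445,145),(44,20)),ph=((360,97),(66,118)),hg1=((207,168),(173,247)),hg2=((290,283),(180,95)),
 pintop=((672,50),(540,73)),collar=((694,82),(517,86)),ball1=((563,110),(640,88)),ball2=((515,131),(684,94)))
Z=dict(hole=35,plunger=41,s1=8,s2=8,s3=8,s4=8,pintop=85,collar=50,nose=42,tail=49)
for k,(a,b) in P.items():
    x=tri([S(*a)],[T(*b)])[0]; print(k,np.round(x,1),'reproj',np.round(proj("scene",[x])[0]-S(*a),1),np.round(proj("top",[x])[0]-T(*b),1), np.round(plane("scene",[S(*a)],Z[k])[0][:2],1) if k in Z else'',np.round(plane("top",[T(*b)],Z[k])[0][:2],1) if k in Z else'')
for n,uv in(("top",(316.5,116)),("scene",(299.5,306))): print('bottle cap',n,plane(n,[uv],110)[0])
E
python3 m.py
```

```text
hole [595.4  24.3  33. ] reproj [-0.2  0. ] [-0.2 -0.1] [596.4  23.9] [594.7  23.9]
plunger [630.1  35.7  36.9] reproj [-0.3  0. ] [-0.2 -0.1] [631.7  34.6] [628.7  35.1]
nose [562.6  74.   41.3] reproj [-0.6  0. ] [-0.4 -0.2] [563.4  74.6] [562.  73.]
tail [644.8  47.8  56.7] reproj [ 0.3 -0. ] [0.2 0.1] [642.1  50.6] [647.5  48.6]
s1 [533.7  58.1  12.2] reproj [-0.  0.] [-0. -0.] [531.7  59.8] [534.4  58.3]
s2 [535.9 104.8  12.1] reproj [-0.1  0. ] [-0. -0.] [533.9 106.9] [536.6 105.2]
s3 [662.2  50.4  14.6] reproj [ 0.1 -0. ] [0. 0.] [660.3  52.8] [664.3  50.8]
s4 [664.   96.9  12.4] reproj [-0.2  0. ] [-0.1 -0.1] [662.9  99.2] [665.2  97.2]
pc1 [560.2 184.7 148.8] reproj [-0.3  0. ] [-0.2 -0.1]  
pc2 [650.7 181.7 148.5] reproj [-1.2  0.1] [-0.7 -0.5]  
ph [603.9 172.  137.2] reproj [-0.6  0. ] [-0.3 -0.2]  
hg1 [559.3 133.7  38.4] reproj [-0.2  0. ] [-0.1 -0.1]  
hg2 [644.5 131.2  39.3] reproj [-0.9  0. ] [-0.6 -0.4]  
pintop [ 517.1 -264.1   84.7] reproj [-0.8  0.1] [-0.6 -0.1] [ 517.7 -262.9] [ 516.9 -265.2]
collar [ 517.  -264.    45.4] reproj [-0.1  0. ] [-0.1 -0. ] [ 519.7 -263.1] [ 516.2 -262.9]
ball1 [ 511.8 -324.1   61.8] reproj [-0.3  0. ] [-0.2 -0. ]  
ball2 [ 509.  -349.4   56. ] reproj [-0.3  0.1] [-0.2 -0. ]  
bottle cap top [719.72724808 -89.65799871 110.        ]
bottle cap scene [720.54468575 -87.93157197 110.        ]
```

```bash
cat > g.py <<'E'
# python3 g.py x y z yaw_deg(of tool y, pointing down): row (tool axes) from the measured pose
import sys,numpy as np
from scipy.spatial.transform import Rotation as R
from station import telemetry
s=telemetry.state();R0=R.from_rotvec(s["tcp_rot"]);x,y,z,a=map(float,sys.argv[1:5]);a=np.radians(a)
Y=np.array([np.cos(a),np.sin(a),0]);Zt=np.array([0,0,-1.]);Rt=R.from_matrix(np.c_[np.cross(Y,Zt),Y,Zt])
print(round(s["time"],2),"at",np.round(s["tool_pos"],1),"row",np.round(R0.inv().apply(np.array([x,y,z])-s["tool_pos"]),1),np.round((R0.inv()*Rt).as_rotvec(),3),"F",np.round(s["wrist_force"],1))
E
python3 g.py 604 61.5 150 73.2
python3 -c "
from h import *
print(plane('top',[(222,245),(222,279),(210,290),(306,280)],30).round(),plane('top',[(313,216)],0).round())"
```

```text
0.1 at [153.2 605.7 230.8] row [-570.5 -417.    81.1] [-0.001 -0.     0.045] F [-0.3  0.5  0.9]
[[465. 115.  30.]
 [394. 115.  30.]
 [371. 140.  30.]
 [387. -62.  30.]] [[529. -84.   0.]]
```

Careful with the scale: shifts go in shares of 0.75 m and turns go in shares of pi rad. That gives: -570 mm / 750 = -0.76, -417 mm / 750 = -0.556, 0.045 rad / 3.1416 = 0.0143.

Call:
hand_motion --deltas '[{"x":-0.76, "y":-0.556, "drz":0.0143}, {"x":-0.76, "y":-0.556, "drz":0.0143}, {"x":-0.76, "y":-0.556, "drz":0.0143}, {"x":-0.76, "y":-0.556, "drz":0.0143}, {"x":-0.76, "y":-0.556, "drz":0.0143}, {"x":-0.76, "y":-0.556, "drz":0.0143}, {"x":-0.76, "y":-0.556, "drz":0.0143}, {"x":-0.76, "y":-0.556, "drz":0.0143}, {"x":-0.76, "y":-0.556, "drz":0.0143}, {"x":-0.76, "y":-0.556, "drz":0.0143}, {"x":-0.76, "y":-0.556, "drz":0.0143}, {"x":-0.76, "y":-0.556, "drz":0.0143}, {"x":-0.76, "y":-0.556, "drz":0.0143}, {"x":-0.76, "y":-0.556, "drz":0.0143}, {"x":-0.76, "y":-0.556, "z":0.0667, "drz":0.0143}, {"x":-0.76, "y":-0.556, "z":0.1333, "drz":0.0143}, {"x":-0.76, "y":-0.556, "z":0.1333, "drz":0.0143}]' --jaw 0.6

```text
time: 2.22
tool_pos: [601.4, 63.2, 129.0]
tcp_rot: [-0.455, -3.102, 0.001]
wrist_force: [-0.4, 1.1, -0.5]
grip_width: 0.595
grasp_force: 0.0
```

```bash
python3 g.py 604 61.5 39 73.2
```

```text
2.23 at [601.4  63.2 129. ] row [-3.5 -0.8 90. ] [-0.002 -0.006  0.002] F [-0.4  1.1 -0.5]
```

In the tool's units: 90 mm / 750 = 0.12, 85 mm / 750 = 0.1133.

Call:
hand_motion --deltas '[{"x":-0.0027, "y":-0.0013, "z":0.0667}, {"x":-0.0027, "y":-0.0013, "z":0.1133}, {"x":-0.0027, "y":-0.0013, "z":0.12}, {"x":-0.0027, "y":-0.0013, "z":0.12}, {"x":-0.0027, "y":-0.0013, "z":0.12}]'

```text
time: 2.85
tool_pos: [606.1, 60.6, 43.4]
tcp_rot: [0.457, 3.105, 0.001]
wrist_force: [0.2, 0.8, 0.7]
grip_width: 0.598
grasp_force: 0.0
```

Call:
hand_motion --deltas '[{}, {}, {}, {}, {}, {}]' --jaw 0.0

```text
time: 3.6
tool_pos: [605.4, 60.4, 42.1]
tcp_rot: [0.458, 3.107, 0.0]
wrist_force: [-1.6, 0.0, 7.7]
grip_width: 0.135
grasp_force: 58.9
```

In the tool's units: -60 mm / 750 = -0.08, -40 mm / 750 = -0.0533.

Call:
hand_motion --deltas '[{"z":-0.0533}, {"z":-0.08}, {"z":-0.08}]'

```text
time: 3.98
tool_pos: [605.8, 60.3, 102.6]
tcp_rot: [0.458, 3.105, 0.001]
wrist_force: [-0.0, -0.5, -1.3]
grip_width: 0.134
grasp_force: 59.1
```

```bash
python3 g.py 450 25 4 73.2
```

```text
3.98 at [605.8  60.3 102.6] row [139.2 -78.8  98.1] [0.001 0.002 0.   ] F [-0.  -0.5 -1.3]
```

In the tool's units: 139 mm / 750 = 0.1853, 92 mm / 750 = 0.1227.

Call:
hand_motion --deltas '[{"x":0.1853, "y":-0.1053}, {"x":0.1853, "y":-0.1053}, {"x":0.1853, "y":-0.1053}, {"x":0.1853, "y":-0.1053, "z":0.0533}, {"x":0.1853, "y":-0.1053, "z":0.1}, {"x":0.1853, "y":-0.1053, "z":0.112}, {"x":0.1853, "y":-0.1053, "z":0.12}, {"x":0.1853, "y":-0.1053, "z":0.1227}, {"x":0.1853, "y":-0.1053, "z":0.1227}]'

```text
time: 5.1
tool_pos: [449.6, 24.8, 9.8]
tcp_rot: [0.458, 3.107, 0.0]
wrist_force: [0.6, 0.3, -1.0]
grip_width: 0.138
grasp_force: 59.0
```

```bash
python3 - <<'E'
from station import viewer;import cv2,numpy as np
im=viewer.capture("scene")[...,::-1];im2=viewer.capture("top")[...,::-1]
cv2.imwrite("pics/a.png",np.hstack([im[60:280,180:460],im2[120:340,150:430]]))
E
```

```text
(no output)
```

View pics/a.png

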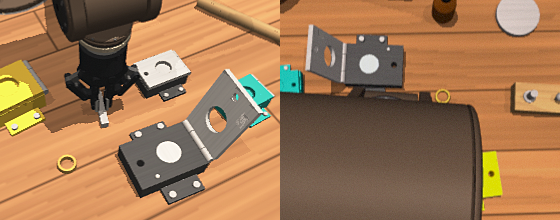

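The punch is held near the bench at crop (103,118), and the jig is clear. I'll lower it to contact.

In the tool's units: 5 mm / 750 = 0.0067, 4 mm / 750 = 0.0053.

Call:
hand_motion --deltas '[{"z":0.0027}, {"z":0.0053}, {"z":0.0067}, {"z":0.0067}]'

```text
time: 5.7
tool_pos: [449.6, 24.8, 6.8]
tcp_rot: [0.458, 3.105, 0.0]
wrist_force: [-8.8, 0.2, 52.2]
grip_width: 0.137
grasp_force: 65.5
```

In the tool's units: -2 mm / 750 = -0.0027.

Call:
hand_motion --deltas '[{"z":-0.0027}, {"z":-0.0027}]'

```text
time: 5.95
tool_pos: [449.6, 24.8, 7.0]
tcp_rot: [0.458, 3.107, 0.0]
wrist_force: [-2.9, -0.6, 18.9]
grip_width: 0.138
grasp_force: 61.6
```

Call:
hand_motion --deltas '[{}, {}, {}, {}]' --jaw 0.6

```text
time: 6.45
tool_pos: [449.3, 24.9, 6.1]
tcp_rot: [-0.458, -3.108, -0.0]
wrist_force: [-0.1, -0.1, 0.2]
grip_width: 0.601
grasp_force: 0.0
```

Call:
hand_motion --deltas '[{"z":-0.08}, {"z":-0.16}, {"z":-0.24}, {"z":-0.2867}, {"z":-0.2867}, {"z":-0.2867}, {"z":-0.2867}]' --jaw 0.0

```text
time: 7.32
tool_pos: [448.9, 24.8, 220.0]
tcp_rot: [-0.458, -3.106, 0.0]
wrist_force: [-0.8, 0.8, 0.1]
grip_width: -0.002
grasp_force: 0.0
```

```bash
python3 g.py 604 230 220 87
```

```text
7.33 at [448.9  24.8 220. ] row [-89.3 241.2  -0.3] [-0.    -0.002 -0.241] F [-0.8  0.8  0.1]
```

In the tool's units: 241 mm / 750 = 0.3213, 90 mm / 750 = 0.12, -0.24 rad / 3.1416 = -0.0764.

Call:
hand_motion --deltas '[{"x":-0.1187, "y":0.3213, "drz":-0.0382}, {"x":-0.1187, "y":0.3213, "drz":-0.0764}, {"x":-0.1187, "y":0.3213, "drz":-0.0764}, {"x":-0.1187, "y":0.3213, "drz":-0.0764}, {"x":-0.1187, "y":0.3213, "drz":-0.0764}, {"x":-0.1187, "y":0.3213, "z":0.0533, "drz":-0.0764}, {"x":-0.1187, "y":0.3213, "z":0.12, "drz":-0.0764}, {"x":-0.1187, "y":0.3213, "z":0.12, "drz":-0.0764}, {"x":-0.1187, "y":0.3213, "z":0.12, "drz":-0.0764}]'

```text
time: 8.45
tool_pos: [604.6, 229.6, 132.5]
tcp_rot: [0.083, 3.14, 0.0]
wrist_force: [0.4, -0.2, 0.6]
grip_width: -0.0
grasp_force: 0.0
```

```bash
python3 g.py 604 230 130 87; python3 - <<'E'
from station import viewer;import cv2,numpy as np
im=viewer.capture("scene")[...,::-1];im2=viewer.capture("top")[...,::-1]
cv2.imwrite("pics/b.png",np.hstack([im[60:280,180:460],im2[120:340,150:430]]))
E
```

```text
8.45 at [604.6 229.6 132.5] row [0.6 0.3 2.5] [ 0.     0.001 -0.001] F [ 0.4 -0.2  0.6]
```

View pics/b.png

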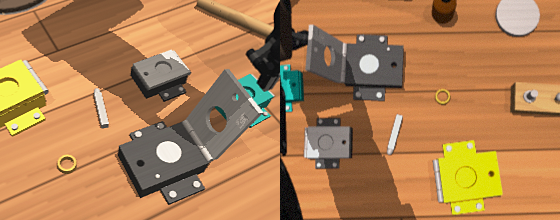

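Punch lies flat on the bench at crop (100,108) / (395,134). The closed fingers are behind the plate. Next I fold the plate.

In the tool's units: -182 mm / 750 = -0.2427, -179 mm / 750 = -0.2387.

Call:
hand_motion --deltas '[{"y":-0.0267, "z":-0.004}, {"y":-0.0467, "z":-0.008}, {"y":-0.064, "z":-0.0107}, {"y":-0.08, "z":-0.0107}, {"y":-0.096, "z":-0.0107}, {"y":-0.1133, "z":-0.008}, {"y":-0.1307, "z":-0.004}, {"y":-0.1467}, {"y":-0.1653, "z":0.008}, {"y":-0.1827, "z":0.016}, {"y":-0.1987, "z":0.0293}, {"y":-0.2133, "z":0.0427}, {"y":-0.2213, "z":0.0533}, {"y":-0.228, "z":0.064}, {"y":-0.2347, "z":0.076}, {"y":-0.2387, "z":0.088}, {"y":-0.2427, "z":0.0987}, {"y":-0.2427, "z":0.0987}]'

```text
time: 10.8
tool_pos: [594.2, 48.0, 56.5]
tcp_rot: [-0.083, -3.139, -0.0]
wrist_force: [-0.3, 1.2, 0.8]
grip_width: -0.001
grasp_force: 0.0
```

```bash
python3 - <<'E'
from station import viewer;import cv2,numpy as np
im=viewer.capture("scene")[...,::-1]
cv2.imwrite("pics/c.png",im[60:280,180:460])
E
```

```text
(no output)
```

View pics/c.png

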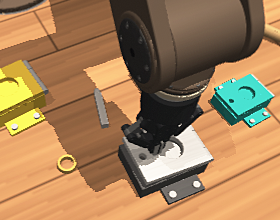

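The plate has followed down over the block, with its hole at crop (142,156). I'll press it a little further and hold.

In the tool's units: 9 mm / 750 = 0.012, 8 mm / 750 = 0.0107.

Call:
hand_motion --deltas '[{"z":0.004}, {"z":0.008}, {"z":0.0107}, {"z":0.012}, {"z":0.012}, {"z":0.012}]'

```text
time: 11.6
tool_pos: [594.6, 47.9, 48.7]
tcp_rot: [0.083, 3.14, -0.0]
wrist_force: [-2.0, -2.3, 5.3]
grip_width: 0.002
grasp_force: 2.6
```

Call:
hand_motion --deltas '[{"z":-0.08}, {"z":-0.1467}, {"z":-0.1467}, {"z":-0.1467}]'

```text
time: 12.1
tool_pos: [594.1, 48.2, 157.8]
tcp_rot: [-0.083, -3.14, -0.0]
wrist_force: [0.1, -0.1, -0.3]
grip_width: -0.002
grasp_force: 0.0
```

```bash
python3 g.py 517 -264.3 150 5; python3 g.py 517 -264.3 150 -175
```

```text
12.1 at [594.1  48.2 157.8] row [  60.5 -316.1    7.8] [-0.    -0.     1.431] F [ 0.1 -0.1 -0.3]
12.1 at [594.1  48.2 157.8] row [  60.5 -316.1    7.8] [ 0.    -0.    -1.711] F [ 0.1 -0.1 -0.3]
```

In the tool's units: -316 mm / 750 = -0.4213, 60 mm / 750 = 0.08, 1.61 rad / 3.1416 = 0.5125.

Call:
hand_motion --deltas '[{"x":0.08, "y":-0.4213, "drz":0.0573}, {"x":0.08, "y":-0.4213, "drz":0.1146}, {"x":0.08, "y":-0.4213, "drz":0.1719}, {"x":0.08, "y":-0.4213, "drz":0.2292}, {"x":0.08, "y":-0.4213, "drz":0.2865}, {"x":0.08, "y":-0.4213, "drz":0.3438}, {"x":0.08, "y":-0.4213, "drz":0.4011}, {"x":0.08, "y":-0.4213, "drz":0.4584}, {"x":0.08, "y":-0.4213, "drz":0.5125}, {"x":0.08, "y":-0.4213, "drz":0.5125}, {"x":0.08, "y":-0.4213, "drz":0.5125}]' --jaw 0.6

```text
time: 13.48
tool_pos: [517.7, -264.1, 157.4]
tcp_rot: [-2.316, -2.12, 0.0]
wrist_force: [0.1, -0.3, 0.4]
grip_width: 0.603
grasp_force: 0.0
```

```bash
python3 g.py 517 -264.3 55 -5.4;  python3 - <<'E'
from station import viewer;import cv2,numpy as np
im=viewer.capture("scene")[...,::-1];im2=viewer.capture("top")[...,::-1]
cv2.imwrite("pics/d_s.png",im);cv2.imwrite("pics/d_t.png",im2)
z=lambda i,x,y,w,h,s:cv2.resize(i[y:y+h,x:x+w],None,fx=s,fy=s,interpolation=cv2.INTER_CUBIC)
cv2.imwrite("pics/d.png",np.hstack([z(im,290,160,95,110,4),z(im2,200,140,85,110,4)]))
E
```

```text
13.47 at [ 517.7 -264.1  157.4] row [ -0.3  -0.5 102.4] [-0.001 -0.001  0.006] F [ 0.1 -0.3  0.4]
```

View pics/d.png

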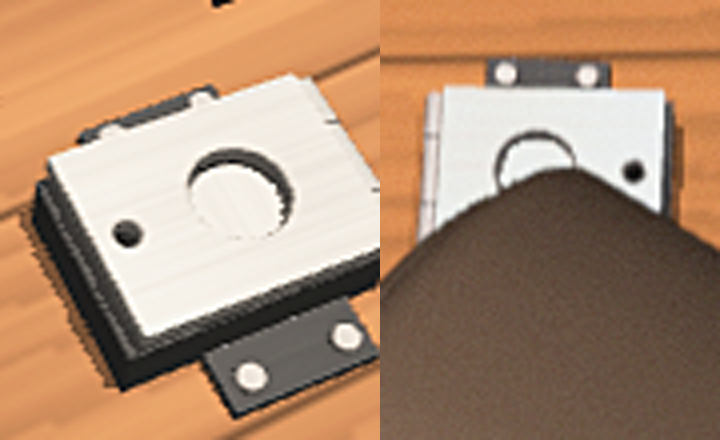

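The plate is shut but ajar. Its hole is at crop (127,233) in the scene view and (634,171) in the top view.

In the tool's units: 102 mm / 750 = 0.136, 95 mm / 750 = 0.1267.

```bash
python3 - <<'E'
from h import *
s=(127/4+290-.375,233/4+160-.375);t=((634-380)/4+200-.375,171/4+140-.375)
print(tri([s],[t]),plane("scene",[s],51.5),plane("top",[t],51.5))
E
```

```text
[[595.91645463  24.63133789  50.51039852]] [[596.40681775  24.4458432   51.5       ]] [[595.56991142  24.43016884  51.5       ]]
```

Call:
hand_motion --deltas '[{"z":0.08}, {"z":0.1267}, {"z":0.136}, {"z":0.136}, {"z":0.136}]'

```text
time: 14.2
tool_pos: [518.5, -264.6, 57.8]
tcp_rot: [2.319, 2.116, 0.001]
wrist_force: [0.4, -0.1, 0.6]
grip_width: 0.602
grasp_force: 0.0
```

Call:
hand_motion --deltas '[{}, {}, {}, {}, {}]' --jaw 0.0

```text
time: 14.82
tool_pos: [518.2, -264.4, 57.1]
tcp_rot: [2.32, 2.116, 0.001]
wrist_force: [-0.1, 0.6, 6.0]
grip_width: 0.166
grasp_force: 58.4
```

In the tool's units: -75 mm / 750 = -0.1, -50 mm / 750 = -0.0667.

Call:
hand_motion --deltas '[{"z":-0.0267}, {"z":-0.0667}, {"z":-0.1}, {"z":-0.1}, {"z":-0.1}]'

```text
time: 15.45
tool_pos: [517.6, -264.1, 130.5]
tcp_rot: [-2.321, -2.116, 0.0]
wrist_force: [0.0, 0.8, -0.7]
grip_width: 0.166
grasp_force: 58.5
```

```bash
python3 g.py 595.7 24.2 132 -5.4;  python3 - <<'E'
from station import viewer;import cv2,numpy as np
im=viewer.capture("scene")[...,::-1];im2=viewer.capture("top")[...,::-1]
cv2.imwrite("pics/e.png",cv2.resize(im[130:300,60:260],None,fx=4,fy=3.5,interpolation=cv2.INTER_CUBIC))
E
```

```text
15.45 at [ 517.6 -264.1  130.5] row [294.2  51.3  -1.4] [-0.001 -0.001  0.002] F [ 0.   0.8 -0.7]
```

View pics/e.png

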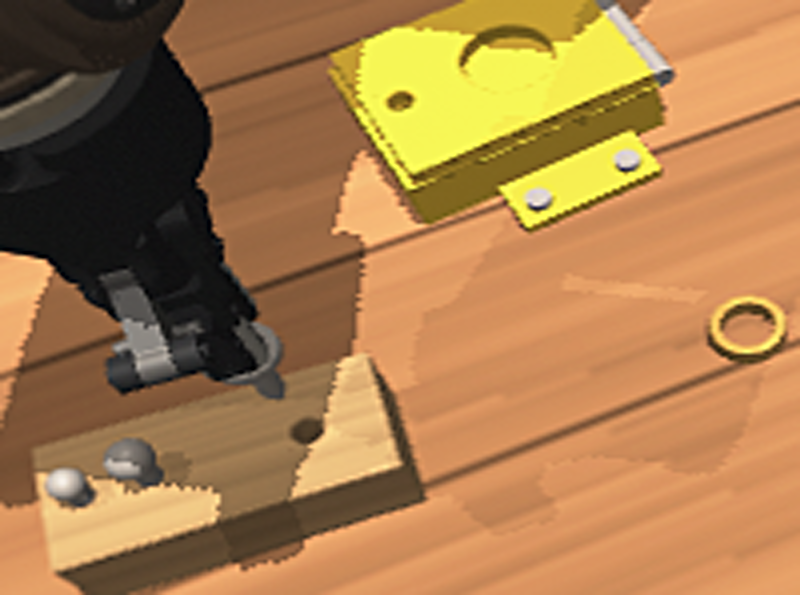

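The pin is held upright out of its stand hole, tip at crop (277,393), i.e. px (128.9,241.9). Checking it against the TCP.

In the tool's units: 294 mm / 750 = 0.392, 51 mm / 750 = 0.068.

```bash
python3 -c "
from h import *
print(plane('scene',[(128.9,241.9)],80.5),proj('scene',[[517.6,-264.1,80.5]]),plane('scene',[(306/4+59.6,431/3.5+129.6)],45))"
```

```text
[[ 516.06721287 -263.54207409   80.5       ]] [[128.82074047 242.89516593]] [[ 518.20343158 -264.07065511   45.        ]]
```

Call:
hand_motion --deltas '[{"x":0.392, "y":0.068, "z":-0.0133}, {"x":0.392, "y":0.068, "z":-0.0133}, {"x":0.392, "y":0.068, "z":-0.0133}, {"x":0.392, "y":0.068, "z":-0.0133}, {"x":0.392, "y":0.068, "z":-0.0133}, {"x":0.392, "y":0.068, "z":-0.0133}, {"x":0.392, "y":0.068, "z":-0.0133}, {"x":0.392, "y":0.068, "z":-0.0133}, {"x":0.392, "y":0.068, "z":-0.0133}]'

```text
time: 16.68
tool_pos: [595.6, 22.8, 141.2]
tcp_rot: [-2.323, -2.115, 0.0]
wrist_force: [-0.5, 0.4, -0.8]
grip_width: 0.161
grasp_force: 58.5
```

```bash
python3 - <<'E'
from station import viewer;import cv2,numpy as np
im=viewer.capture("scene")[...,::-1]
cv2.imwrite("pics/f.png",cv2.resize(im[140:260,280:420],None,fx=4,fy=4,interpolation=cv2.INTER_CUBIC))
E
python3 g.py 595.7 24.2 110 -5.4
```

```text
16.73 at [595.6  22.9 141.2] row [ 1.3 -0.  31.2] [-0.    -0.     0.001] F [-0.1  0.3 -0.2]
```

View pics/f.png

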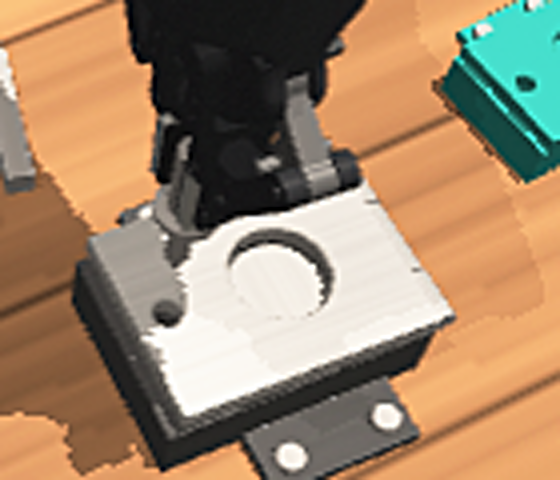

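Pin tip at crop (178,258), plate hole at (167,312).

In the tool's units: 34 mm / 750 = 0.0453, 32 mm / 750 = 0.0427.

```bash
python3 -c "
from h import *
print(plane('scene',[(324.1,204.1)],91),proj('scene',[[595.6,22.8,91]]),plane('scene',[(167/4+279.6,312/4+139.6)],51.5))"
```

```text
[[593.77167785  25.77369192  91.        ]] [[323.03688891 205.74916769]] [[595.94571715  24.66631591  51.5       ]]
```

Call:
hand_motion --deltas '[{"x":0.0019, "z":0.0267}, {"x":0.0019, "z":0.0427}, {"x":0.0019, "z":0.0453}, {"x":0.0019, "z":0.0453}]'

```text
time: 17.23
tool_pos: [596.0, 25.1, 107.5]
tcp_rot: [2.321, 2.117, 0.0]
wrist_force: [0.6, 0.3, -0.1]
grip_width: 0.165
grasp_force: 58.5
```

```bash
python3 g.py 595.7 24.2 80 -5.4
```

```text
17.23 at [596.   25.1 107.5] row [-0.9 -0.2 27.5] [ 0.    -0.     0.002] F [ 0.6  0.3 -0.1]
```

In the tool's units: 12 mm / 750 = 0.016, 9 mm / 750 = 0.012.

Call:
hand_motion --deltas '[{"x":-0.0007, "z":0.004}, {"x":-0.0007, "z":0.008}, {"x":-0.0007, "z":0.012}, {"x":-0.0007, "z":0.016}, {"x":-0.0007, "z":0.016}]'

```text
time: 17.85
tool_pos: [595.7, 24.7, 95.0]
tcp_rot: [-2.321, -2.117, 0.0]
wrist_force: [0.7, -0.3, -1.2]
grip_width: 0.165
grasp_force: 58.5
```

```bash
python3 g.py 595.7 24.4 57 -5.4
```

```text
17.85 at [595.7  24.7  95. ] row [-0.3  0.1 38. ] [-0.    -0.     0.002] F [ 0.7 -0.3 -1.2]
```

No contact force, and the tip is now inside the plate hole. Going deeper.

In the tool's units: 15 mm / 750 = 0.02, 12 mm / 750 = 0.016.

Call:
hand_motion --deltas '[{"z":0.0053}, {"z":0.0107}, {"z":0.016}, {"z":0.02}, {"z":0.02}]'

```text
time: 18.48
tool_pos: [595.7, 24.7, 80.0]
tcp_rot: [-2.321, -2.117, 0.0]
wrist_force: [-0.0, 0.6, -0.5]
grip_width: 0.166
grasp_force: 58.5
```

```bash
python3 g.py 595.7 24.2 58 -5.4
```

```text
18.48 at [595.7  24.7  80. ] row [-0.5  0.1 22. ] [-0.    -0.     0.002] F [-0.   0.6 -0.5]
```

Into the lower hole with no force; on down to the collar.

In the tool's units: 17 mm / 750 = 0.0227, 15 mm / 750 = 0.02.

Call:
hand_motion --deltas '[{"x":-0.0004, "z":0.0053}, {"x":-0.0004, "z":0.0107}, {"x":-0.0004, "z":0.016}, {"x":-0.0004, "z":0.02}, {"x":-0.0004, "z":0.0227}, {"x":-0.0004, "z":0.0227}]'

```text
time: 19.23
tool_pos: [595.8, 24.4, 63.3]
tcp_rot: [2.321, 2.117, 0.0]
wrist_force: [-1.0, 0.3, 0.9]
grip_width: 0.169
grasp_force: 58.6
```

```bash
python3 g.py 595.7 24.2 58 -5.4
```

```text
19.23 at [595.8  24.4  63.3] row [-0.2 -0.   5.3] [ 0.    -0.     0.002] F [-1.   0.3  0.9]
```

In the tool's units: 5 mm / 750 = 0.0067, 4 mm / 750 = 0.0053.

Call:
hand_motion --deltas '[{"z":0.0027}, {"z":0.0053}, {"z":0.0067}, {"z":0.0067}]'

```text
time: 19.73
tool_pos: [596.0, 24.2, 58.6]
tcp_rot: [2.321, 2.116, 0.001]
wrist_force: [-2.4, -2.3, 4.3]
grip_width: 0.166
grasp_force: 58.7
```

Call:
hand_motion --deltas '[{"z":0.0007}, {"z":0.0013}, {"z":0.0013}]'

```text
time: 20.1
tool_pos: [596.0, 24.1, 58.0]
tcp_rot: [2.321, 2.116, 0.001]
wrist_force: [-2.5, -3.4, 9.6]
grip_width: 0.164
grasp_force: 59.4
```

In the tool's units: 1 mm / 750 = 0.0013, 0.5 mm / 750 = 0.0007.

Call:
hand_motion --deltas '[{"z":0.0007}, {"z":0.0013}, {"z":0.0013}]'

```text
time: 20.48
tool_pos: [596.1, 24.1, 57.8]
tcp_rot: [2.32, 2.116, 0.001]
wrist_force: [-5.5, -4.0, 18.6]
grip_width: 0.166
grasp_force: 60.4
```

Call:
hand_motion --deltas '[{"z":0.0005}, {"z":0.0005}, {"z":0.0005}]'

```text
time: 20.85
tool_pos: [596.1, 24.1, 57.8]
tcp_rot: [2.32, 2.116, 0.002]
wrist_force: [-6.8, -2.8, 23.6]
grip_width: 0.167
grasp_force: 60.8
```

Hard stop reached: the height stays at 57.8 while the force rises to about 24 N, so the jig is fully shut. Handing in.

```bash
python3 -c "
from station import order,telemetry
s=telemetry.state();print(s['tool_pos'],s['wrist_force'],s['grasp_force']);print(order.close_job())"
```

```text
[596.09618659  24.05758817  57.76251233] [-6.79645517 -2.8096774  23.56605005] 60.81400215625763
the job is handed in; nothing more can be done
None
```

I handed the job in at about 21 s: punch flat on the bench, plate folded, pin pushed to its collar and still held while pressing the jig shut at about 24 N; the judge gave no verdict.

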